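# Set the hinge-screw torque driver four clicks tighter

### The job

Set the torque screwdriver for the hinge screws: it is the blue one clamped upright in its grey bench stand, it has no scale, and its setting is counted in clicks from its bottom stop. Pull the dark knurled cap straight up until it unlocks and the red band shows beneath it, turn it anticlockwise (seen from above) until you feel the bottom stop, turn it exactly four clicks clockwise from there without going past the fourth, then push it straight down until it is locked fully home and let go. Work gently and by feel, never straining the cap against its stops or its lock, and leave the things lying round the stand where they are.

Things in the scene. Friction and masses are not known exactly. Their poses are not given: they have to be found in the camera images.
- riser: Bench riser: light wooden board 260 x 480 mm on steel end panels, fixed; its top, on which everything here stands, is 100 mm above the table. Origin: under its middle at table height, x and y along its sides.
- driver_stand: Fixed grey stand, 110 x 90 x 45 mm, with spare bits and a dark clamp (up to 75 mm high). In it stands the fixed torque screwdriver with a blue grip, 34 mm thick, vertical; above the clamp there is only the driver. Origin: on the driver's axis at the height of the riser's top, z up.
- index_ring: Aluminium ring fixed round the driver just under the cap, 37.6 mm across, 10 mm high, a black tick every 20 degrees. The red band, lock key, seat, upper stop and bottom stop of the cap belong to it. Origin: on the axis, 146 mm above the riser's top (underside of the locked cap), z up; x and y turn with the driver, which is clamped at any angle.
- cap: Adjusting cap: dark knurled cylinder 41 mm across, 34 mm high, upright. Origin: centre of its underside. 10 to 15 N up unlocks it; it snaps over in mid-stroke and stays up. Unlocked it turns in clicks of 20 degrees, 0.1 N m each; past half way a ball draws it into the next, and let go within 8 degrees it centres. Force between it and the index ring must stay under 40 N.
- cap_center (a point): Centre of the cap's blue top, on the axis: 180 mm above the riser's top when locked, 186 mm unlocked. About 10 N down locks it again, snapping over in mid-stroke, but only within about 4 degrees of a click; else ribs inside ride on the lock key. Locked it turns barely 2 degrees; twisting it then, or pressing, pulling or turning hard on a stop, strains it.
- cap_mark (a point): Rim end, 19.6 mm from the axis, level with cap_center, of the white pointer line on the cap's top; its direction from cap_center is the cap's angle. It starts one to four clicks above the lowest, which counts as zero. The solid bottom stop (a dog in the cap meets stop_pin in the ring, 16 mm from the axis) lies 2 degrees below the lowest click and cannot be seen; 0.6 N m on it makes 40 N.
- spectacles: Black spectacle frame, 48 x 145 x 46 mm, lying at the left of the riser. Origin under its middle. Leave alone.
- screw_bin: Open blue bin with hinge screws, 60 x 85 x 28 mm, at the right of the riser. Origin under its middle. Leave alone.
- red_screwdriver: Precision screwdriver with a red handle, 163 x 13 x 13 mm, lying behind the stand. Origin under its handle. Leave alone.
- temple_bundle: Bundle of black and yellow temple shells, 49 x 30 x 17 mm, at the front right of the riser. Origin under its middle. Leave alone.

How it is judged:
On the way, in this order (a step that is already met when the one before it is completed fails the run):
1. the cap is pulled up and unlocked (z of cap_center in the frame of index_ring above 0.0385 m), for 0.1 s.
2. the unlocked cap is turned back against its bottom stop (its inner dog on the stop pin) (z of cap_center in the frame of index_ring above 0.0385 m and horizontal distance between dog and stop_pin below 0.0071 m and contact force between cap and index_ring above 1.5 N), for 0.04 s.
3. the unlocked cap stands on the fourth click above the stop (z of cap_center in the frame of index_ring above 0.0385 m and horizontal distance between dog and stop_pin between 0.0241 and 0.0262 m), for 0.2 s.
At the end, for the whole second after the job is handed in: The cap is locked fully home (its top within 1 mm of its locked height, 180 mm above the riser), on the fourth click clockwise from the lowest one (80 degrees, about 6 degrees either way), at rest and released (z of cap_center in the frame of index_ring below 0.035 m and horizontal distance between dog and stop_pin between 0.0241 and 0.0262 m and linear speed of cap below 0.005 m/s); the robot touches nothing.
It fails at once if the cap is turned past the fourth click (more than 4.6 clicks above the lowest one) (horizontal distance between dog and stop_pin above 0.0272 m).
It fails at once if the cap is strained: over 40 N between it and the index ring (lock key, seat, upper or bottom stop) (contact force between cap and index_ring above 40 N).
It fails at once if the spectacles, the screw bin, the red screwdriver or the bundle of temples is shifted by more than 15 mm (distance of any of spectacles, screw_bin, red_screwdriver, temple_bundle from where it was at the start of the episode above 0.015 m).
It also fails if it takes over 70 s, if anything falls off the work surface, if the arm or the gripper's body presses on something with over 40 N, if the wrist force passes 120 N, or if a joint passes its speed limit or range.

### The arm

A 7-joint arm with a two-finger parallel gripper is mounted at the origin on a cart in front of the work surface, level with it; the furniture and walls round the work are solid. World frame = base frame: x ahead of the robot, y to its left, z up, the work surface at z = 0. Lengths are in m, angles in rad, forces in N, time in s.
With the tool pointing down it reaches from about 0.4 to 0.85 m from the base axis. Payload 10.4 kg.
Tool frame: the origin (TCP) lies on the centre line of the jaws, within the pads' length; the fingertips stand 14 mm ahead of it and the grasp point (between the pads) lies 5 mm behind it (tips_ahead is the distance from the TCP to the fingertips, in m); z points along the fingers, y is the line along which they close (so a half turn about z gives the same grasp; the last joint's range is limited). The gripper opens to 85 mm and grips with 20 to 120 N. Pads are 22 mm wide; open, the fingers measure 114 mm over their backs; the gripper's body (76 mm by 85 mm) begins 54 mm behind the grasp point. The pads swing forward as they close: fully open they stand 13 mm farther back than shut.
Start: joints at [-1.126, 0.332, -0.065, 1.46, 0.022, 1.35, -0.088], TCP at [0.282, 0.558, 0.245] pointing down, gripper open.
Joint ranges: [-2.6, 2.6], [-0.5, 2.12], [-1.47, 1.34], [0.16, 2.42], [-1.27, 4.41], [0.06, 2.06], [-2.6, 2.6]. Speed limits (rad/s): [2.22, 2.22, 2.79, 2.79, 3.14, 3.14, 3.14].

### API

Orientations are given as a 3x3 rotation matrix whose columns are the frame's x, y, z axes.
In Python, from cell import get_state, capture, camera_params, job_done, tips_ahead gives the robot as it stands.
- The arm moves only by the tool send_rows, never from a script. Its argument "deltas" is a list of rows, each an object of numbers: "dx", "dy", "dz": the shift along the tool's x, y, z in mm; "ax", "ay", "az": the turn, a rotation vector about the tool's x, y, z in degrees; "jaw": the finger opening in mm, from 0 to 85.4. A call has 1 to 20 rows; each row is the pose to reach, as a shift and turn from the pose commanded when the call began, along the tool's axes at that moment; what a row does not reach only later rows make up. A row lasts 1/8 s, in which the tool goes at most 62.5 mm and 10.7 degrees, less where a joint would pass 70% of its speed; a pose out of reach is approached as far as the arm can. A call with a gripper value outside its range is refused whole. The fingers move at their own pace and stop on an object; the grip force is fixed at half the most. Time passes only in rows, so rows that repeat a pose let the fingers close. It gives the time, the measured TCP pose, the force, the opening and the grip force at its end, in the units of the state.
- get_state(): the state, without advancing time (a new reading comes with each control period).
- capture(name): name is "scene" or "top" or "wrist"; returns (picture, depth): 480x640x3 uint8, red, green, blue; 480x640 float32, m along the optical axis (not along the pixel's ray), 0 where there is no reading.
- camera_params(name): a dict with "fx", "fy", "cx", "cy" (pixels), "R" (3x3) and "t" (3): a world point X has camera coordinates R X + t; the wrist camera has in their place "T_tool_cam" (4x4, takes a point from camera to tool coordinates, whose origin is the TCP and whose axes are the flange's). Camera axes: x right, y down, z forward; pixel columns grow to the right and rows downward; lengths in m; the calibration is good to about 2 mm. A picture is of the moment at which its call begins: read the wrist's pose just before it. camera_params takes no time and is no camera call.
- job_done(): hands the job in; it is judged then, once.
The state is a dict: "t": time; "joint_positions": joint angles; "dq": joint speeds; "effort": joint torques, N m; "tool_pos": TCP position; "ee_rot": TCP orientation; "force": force on the tool from outside, world axes, zero at the start; "wrist_torque": the same for the moment, N m; "width": finger opening in m; "gripper_force": force on a finger pad.
Only numpy, scipy, OpenCV 4.12 (cv2) and the standard library are available. Lean on these libraries where they do the work, as an engineer would, in place of code of your own. Each camera call takes 0.05 s, during which the arm holds its last target. There are 200 camera calls.

## Working session

There is one attempt and no reset: what is moved stays moved. The work goes in short steps, Python scripts to look and compute and a tool call to move; the robot and the scene stay as the last step left them, time stands still between calls to the robot, and variables do not carry over. Pictures are saved under pics/ and viewed, at most 10 in all, crops included, and the job is handed in when it is done.

Besides the shell and the picture viewer there is one more tool, called after "Call:" by a JSON object that holds its "method" and its "body", one argument or row to a line. send_rows: Moves the arm, as the interface text tells. Its arguments: {"type":"object","properties":{"deltas":{"type":"array"}},"required":["deltas"]}

```bash
mkdir -p pics; ls
cat > h.py <<'E'
import numpy as np, cv2
from cell import *
def save(n,p): cv2.imwrite('pics/'+n,p[:,:,::-1])
E
python3 - <<'E'
from h import *
s=get_state()
for k in s: print(k,np.round(s[k],3).tolist())
print(tips_ahead if not callable(tips_ahead) else tips_ahead())
for n in ('top','scene'):
    p,d=capture(n); save(n+'0.png',p); np.save(n+'d.npy',d)
    print(n,{k:np.round(v,3).tolist() for k,v in camera_params(n).items()})
E
```

```text
pics
t 0.0
joint_positions [-1.126, 0.333, -0.065, 1.461, 0.022, 1.35, -0.088]
dq [-0.0, 0.002, -0.001, 0.0, -0.001, -0.001, 0.0]
effort [0.001, -62.544, 0.05, -39.16, 0.016, 0.01, 0.0]
tool_pos [0.282, 0.558, 0.245]
ee_rot [[-0.893, 0.451, -0.001], [0.451, 0.893, -0.001], [-0.0, -0.001, -1.0]]
force [-0.642, -0.692, 0.369]
wrist_torque [0.039, -0.023, 0.03]
gripper_force 0.0
width 0.085
0.014
top {'fx': 611.011, 'fy': 611.011, 'cx': 316.017, 'cy': 242.099, 'R': [[-0.019, -1.0, 0.02], [-0.995, 0.017, -0.1], [0.1, -0.022, -0.995]], 't': [0.031, 0.573, 1.331]}
scene {'fx': 507.822, 'fy': 507.822, 'cx': 322.52, 'cy': 247.157, 'R': [[0.847, -0.531, 0.015], [-0.408, -0.667, -0.624], [0.341, 0.522, -0.782]], 't': [-0.454, 0.357, 0.775]}
```

View pics/top0.png

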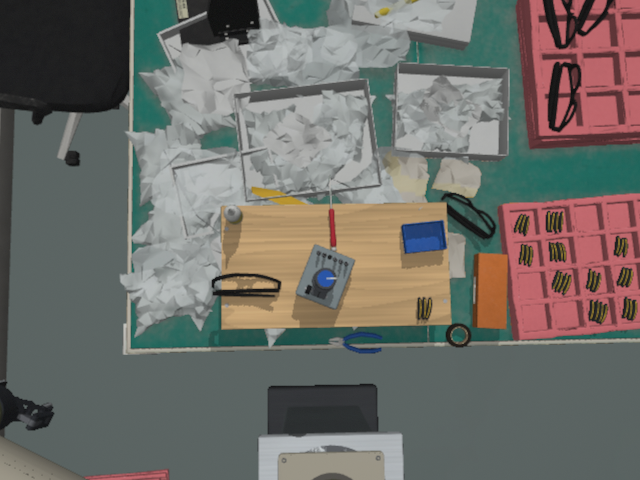

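View pics/scene0.png

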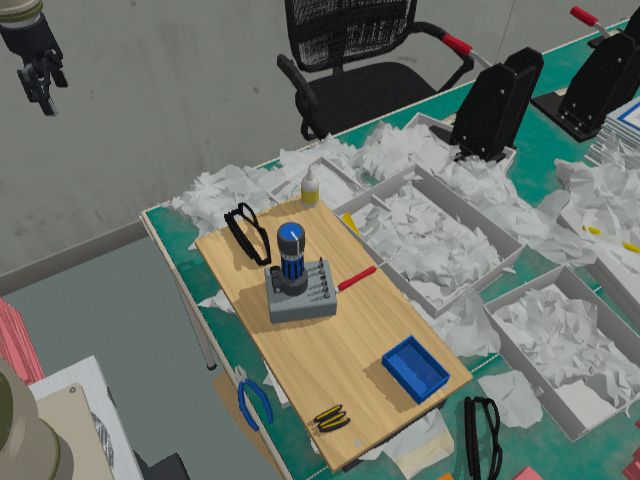

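The top view shows the driver's blue cap top at about (326,279), with its pointer going right. The spectacles are at (246,285), the bin at (423,237), the red screwdriver at (333,230) and the temples at (424,308). Next I locate the cap axis.

```bash
cat >> h.py <<'E'
def plane(n,u,v,z):
    c=camera_params(n);R=np.array(c['R']);t=np.array(c['t'])
    r=R.T@np.array([(u-c['cx'])/c['fx'],(v-c['cy'])/c['fy'],1]);o=-R.T@t
    return o+r*(z-o[2])/r[2]
E
python3 - <<'E'
from h import *
for n,(u,v) in (('top',(326,279)),('scene',(291,232))):
    p=cv2.imread(f'pics/{n}0.png')[:,:,::-1].astype(int); d=np.load(n+'d.npy')
    m=(p[...,2]>p[...,0]+60)&(p[...,2]>100); w=np.zeros_like(m); w[v-14:v+15,u-16:u+17]=1
    # points by depth within z 0.27..0.29
    c=camera_params(n);R=np.array(c['R']);t=np.array(c['t'])
    V,U=np.nonzero(w.astype(bool)&(d>0))
    X=np.c_[(U-c['cx'])/c['fx'],(V-c['cy'])/c['fy'],np.ones(len(U))]*d[V,U][:,None]
    W=(X-t)@R
    k=(W[:,2]>.27)&(W[:,2]<.295); print(n,k.sum(),W[k].mean(0),W[k].min(0),W[k].max(0))
    kb=k&m[V,U]; print('blue',kb.sum(),W[kb].mean(0))
    kw=k&(p[V,U].min(1)>140); print('white',kw.sum(),W[kw].mean(0))
E
```

```text
top 385 [0.48184504 0.00996869 0.27981164] [ 0.46293462 -0.01075137  0.27278329] [0.50113613 0.02913526 0.28700412]
blue 208 [0.48247397 0.0112942  0.28012049]
white 12 [ 0.4828222  -0.00085904  0.28152311]
scene 555 [0.48203429 0.00822743 0.27850079] [ 0.46334708 -0.0090143   0.270218  ] [0.50259918 0.03144605 0.28228631]
blue 247 [0.4841097  0.0126634  0.27987795]
white 19 [0.48453337 0.00133831 0.27977751]
```

Call:
{"method": "send_rows", "body": {
  "deltas": [
    {"dx": -30, "dy": -28, "dz": -30, "az": 4.5},
    {"dx": -61, "dy": -57, "dz": -60, "az": 9},
    {"dx": -91, "dy": -85, "dz": -90, "az": 13},
    {"dx": -122, "dy": -114, "dz": -120, "az": 18},
    {"dx": -152, "dy": -142, "dz": -140, "az": 22},
    {"dx": -182, "dy": -171, "dz": -155, "az": 27},
    {"dx": -213, "dy": -200, "dz": -155, "az": 31},
    {"dx": -243, "dy": -228, "dz": -155, "az": 35},
    {"dx": -274, "dy": -257, "dz": -155, "az": 40},
    {"dx": -304, "dy": -285, "dz": -155, "az": 44},
    {"dx": -335, "dy": -314, "dz": -155, "az": 49},
    {"dx": -365, "dy": -342, "dz": -155, "az": 53},
    {"dx": -395, "dy": -370, "dz": -155, "az": 58},
    {"dx": -426, "dy": -399, "dz": -155, "az": 62},
    {"dx": -426, "dy": -399, "dz": -155, "az": 62},
    {"dx": -426, "dy": -399, "dz": -155, "az": 62}
  ]
}}

```text
invalid input at $.deltas[0]: expected keys dx, dy, dz, ax, ay, az, jaw
```

Run:
```python
from h import *
s=get_state()
for k in s: print(k,np.round(s[k],4).tolist())
p,d=capture('wrist'); save('w1.png',p); np.save('w1.npy',d)
c=camera_params('wrist'); print({k:np.round(v,4).tolist() for k,v in c.items()})
```

```text
t 0.1
joint_positions [-1.1256, 0.3328, -0.0647, 1.4608, 0.0216, 1.3499, -0.0885]
dq [-0.0001, -0.0008, 0.0012, -0.0023, -0.0012, 0.0012, -0.0004]
effort [0.0031, -62.6744, 0.0503, -39.2429, 0.0165, 0.0069, -0.0001]
tool_pos [0.2817, 0.5576, 0.2446]
ee_rot [[-0.8926, 0.4509, -0.0005], [0.4509, 0.8926, -0.0011], [-0.0001, -0.0012, -1.0]]
force [-0.1775, 0.0089, -0.518]
wrist_torque [0.0204, 0.0306, -0.0163]
gripper_force 0.0
width 0.0854
{'fx': 340.0892, 'fy': 340.0892, 'cx': 316.3076, 'cy': 239.1823, 'T_tool_cam': [[-0.0002, -0.955, -0.2967, 0.077], [1.0, -0.0001, -0.0004, 0.0006], [0.0004, -0.2967, 0.955, -0.1289], [0.0, 0.0, 0.0, 1.0]]}
```

View pics/w1.png

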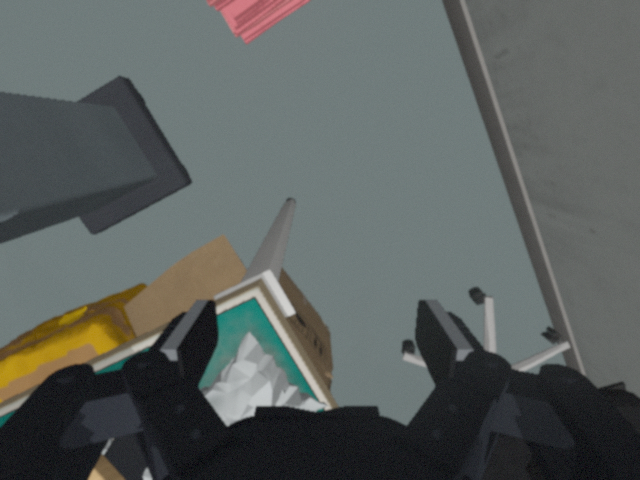

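The move was refused because every row needs all seven keys, so this wrist picture shows only the start pose. I'll resend it.

Call:
{"method": "send_rows", "body": {
  "deltas": [
    {"dx": -30, "dy": -28, "dz": -30, "ax": 0, "ay": 0, "az": 4.5, "jaw": 85},
    {"dx": -61, "dy": -57, "dz": -60, "ax": 0, "ay": 0, "az": 9, "jaw": 85},
    {"dx": -91, "dy": -85, "dz": -90, "ax": 0, "ay": 0, "az": 13, "jaw": 85},
    {"dx": -122, "dy": -114, "dz": -120, "ax": 0, "ay": 0, "az": 18, "jaw": 85},
    {"dx": -152, "dy": -142, "dz": -140, "ax": 0, "ay": 0, "az": 22, "jaw": 85},
    {"dx": -182, "dy": -171, "dz": -155, "ax": 0, "ay": 0, "az": 27, "jaw": 85},
    {"dx": -213, "dy": -200, "dz": -155, "ax": 0, "ay": 0, "az": 31, "jaw": 85},
    {"dx": -243, "dy": -228, "dz": -155, "ax": 0, "ay": 0, "az": 35, "jaw": 85},
    {"dx": -274, "dy": -257, "dz": -155, "ax": 0, "ay": 0, "az": 40, "jaw": 85},
    {"dx": -304, "dy": -285, "dz": -155, "ax": 0, "ay": 0, "az": 44, "jaw": 85},
    {"dx": -335, "dy": -314, "dz": -155, "ax": 0, "ay": 0, "az": 49, "jaw": 85},
    {"dx": -365, "dy": -342, "dz": -155, "ax": 0, "ay": 0, "az": 53, "jaw": 85},
    {"dx": -395, "dy": -370, "dz": -155, "ax": 0, "ay": 0, "az": 58, "jaw": 85},
    {"dx": -426, "dy": -399, "dz": -155, "ax": 0, "ay": 0, "az": 62, "jaw": 85},
    {"dx": -426, "dy": -399, "dz": -155, "ax": 0, "ay": 0, "az": 62, "jaw": 85},
    {"dx": -426, "dy": -399, "dz": -155, "ax": 0, "ay": 0, "az": 62, "jaw": 85}
  ]
}}

```text
t: 2.15
tool_pos: [0.4819, 0.0102, 0.4001]
ee_rot: [[-0.022, 1.0, -0.0], [1.0, 0.022, 0.0], [0.0, -0.0, -1.0]]
force: [0.0, 0.0, -0.3]
width: 0.0848
gripper_force: 0.0
```

```bash
cat >> h.py <<'E'
def st():
    s=get_state()
    for k in ('t','joint_positions','tool_pos','ee_rot','force','wrist_torque','width','gripper_force'): print(k,np.round(s[k],4).tolist())
    return s
E
python3 - <<'E'
from h import *
s=st()
p,d=capture('wrist'); save('w2.png',p); np.save('w2.npy',d)
E
```

```text
t 2.15
joint_positions [-0.5957, -0.0498, 0.4633, 1.5674, 0.022, 1.6192, -0.1101]
tool_pos [0.4819, 0.0102, 0.4001]
ee_rot [[-0.0218, 0.9998, -0.0005], [0.9998, 0.0218, 0.0003], [0.0003, -0.0005, -1.0]]
force [0.0441, 0.0086, -0.3056]
wrist_torque [0.0342, -0.0164, -0.0287]
width 0.0848
gripper_force 0.0
```

View pics/w2.png

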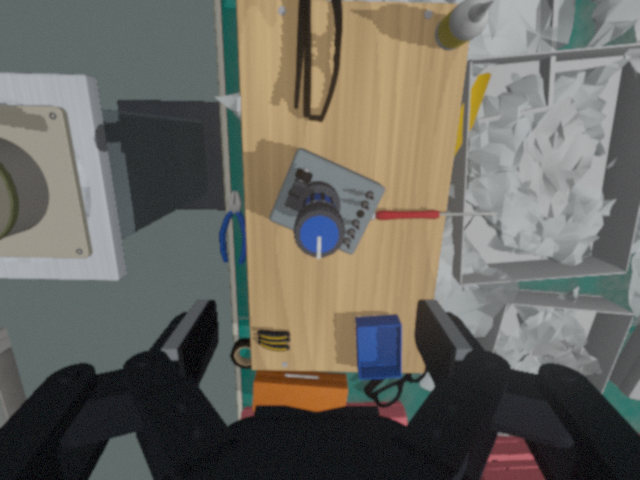

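The wrist view shows the cap top at about (320,232) with the pointer running straight down the image to about (319,258). Next I refine the axis and the pointer angle.

```bash
cat >> h.py <<'E'
def capw(p,s,z,guess=None,verbose=True):
    """centre of the cap top and pointer angle (world) from the wrist picture; z height of the top"""
    c=camera_params('wrist');T=np.array(c['T_tool_cam']);R=np.array(s['ee_rot']);o=np.array(s['tool_pos'])
    a=p.astype(int)
    m=(a[...,2]>a[...,0]+60)&(a[...,2]>110)
    V,U=np.nonzero(m); 
    D=np.c_[(U-c['cx'])/c['fx'],(V-c['cy'])/c['fy'],np.ones(len(U))]@(R@T[:3,:3]).T
    O=o+R@T[:3,3]; W=O+D*((z-O[2])/D[:,2])[:,None]
    k=np.hypot(*(W[:,:2]-guess).T)<.024
    pts=W[k,:2].astype(np.float32); (cc,r)=cv2.minEnclosingCircle(pts)
    V,U=np.nonzero(a.min(2)>150)
    D=np.c_[(U-c['cx'])/c['fx'],(V-c['cy'])/c['fy'],np.ones(len(U))]@(R@T[:3,:3]).T
    W=O+D*((z-O[2])/D[:,2])[:,None]; k=np.hypot(*(W[:,:2]-cc).T)<.021
    w=W[k,:2]; v=w.mean(0)-cc
    print('centre',np.round(cc,4),'r',round(r,4),'n',len(pts),'white',len(w),'angle',np.degrees(np.arctan2(v[1],v[0])).round(1))
    d=R.T@np.append(np.array(cc)-o[:2],0)*1000; print('tool shift mm',d.round(1))
    return cc
E
python3 - <<'E'
from h import *
s=get_state(); p=cv2.imread('pics/w2.png')[:,:,::-1]
capw(p,s,.28,(.482,.0095))
E
```

```text
centre [0.4828 0.0142] r 0.015 n 1060 white 71 angle -89.2
tool shift mm [3.5 1.  0. ]
```

```bash
cat >> h.py <<'E'
def capd(d,s,zlo,zhi,guess):
    c=camera_params('wrist');T=np.array(c['T_tool_cam']);R=np.array(s['ee_rot']);o=np.array(s['tool_pos'])
    V,U=np.nonzero(d>0); X=np.c_[(U-c['cx'])/c['fx'],(V-c['cy'])/c['fy'],np.ones(len(U))]*d[V,U][:,None]
    W=o+(X@T[:3,:3].T+T[:3,3])@R.T
    k=(W[:,2]>zlo)&(W[:,2]<zhi)&(np.hypot(*(W[:,:2]-guess).T)<.03); W=W[k]
    cc,r=cv2.minEnclosingCircle(W[:,:2].astype(np.float32)); print('depth centre',np.round(cc,4),r,'mean',W.mean(0).round(4),'z90',np.percentile(W[:,2],90).round(4),'min',W.min(0).round(4),'max',W.max(0).round(4))
    return W
E
python3 - <<'E'
from h import *
s=get_state(); d=np.load('w2.npy')
capd(d,s,.275,.29,(.482,.0095))
p=cv2.imread('pics/w2.png')
save('w2c.png',cv2.resize(p[190:270,270:370,::-1],(600,480),interpolation=cv2.INTER_NEAREST))
E
```

```text
depth centre [0.4828 0.0141] 0.020459214225411415 mean [0.483  0.0151 0.2802] z90 0.2813 min [ 0.4628 -0.0052  0.275 ] max [0.5032 0.0341 0.2831]
```

View pics/w2c.png

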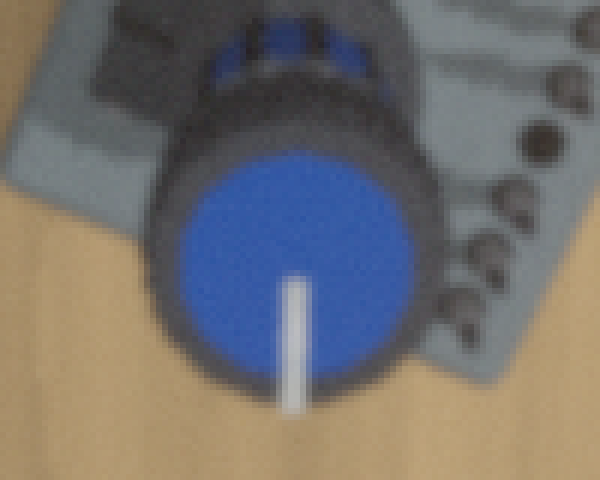

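The crop shows the whole cap with the pointer running straight down (world −y). The wrist and top cameras differ by about 4 mm in y. I'll yaw 60° and measure again to work out the wrist camera's bias.

Call:
{"method": "send_rows", "body": {
  "deltas": [
    {"dx": 1, "dy": 0, "dz": 10, "ax": 0, "ay": 0, "az": 9, "jaw": 85},
    {"dx": 2, "dy": 0, "dz": 20, "ax": 0, "ay": 0, "az": 18, "jaw": 85},
    {"dx": 2, "dy": 0, "dz": 30, "ax": 0, "ay": 0, "az": 27, "jaw": 85},
    {"dx": 2, "dy": 0, "dz": 30, "ax": 0, "ay": 0, "az": 36, "jaw": 85},
    {"dx": 2, "dy": 0, "dz": 30, "ax": 0, "ay": 0, "az": 45, "jaw": 85},
    {"dx": 2, "dy": 0, "dz": 30, "ax": 0, "ay": 0, "az": 54, "jaw": 85},
    {"dx": 2, "dy": 0, "dz": 30, "ax": 0, "ay": 0, "az": 60, "jaw": 85},
    {"dx": 2, "dy": 0, "dz": 30, "ax": 0, "ay": 0, "az": 60, "jaw": 85},
    {"dx": 2, "dy": 0, "dz": 30, "ax": 0, "ay": 0, "az": 60, "jaw": 85}
  ]
}}

```text
t: 3.32
tool_pos: [0.482, 0.0122, 0.3703]
ee_rot: [[0.854, 0.521, -0.0], [0.521, -0.854, 0.0], [0.0, -0.0, -1.0]]
force: [0.1, -0.7, -0.2]
width: 0.0851
gripper_force: 0.0
```

Run:
```python
from h import *
s=st(); p,d=capture('wrist'); save('w3.png',p); np.save('w3.npy',d)
capw(p,s,.28,(.482,.012)); capd(d,s,.275,.29,(.482,.012))
```

```text
t 3.325
joint_positions [-0.5683, -0.0488, 0.4339, 1.6282, 0.0203, 1.5577, -1.1578]
tool_pos [0.482, 0.0122, 0.3703]
ee_rot [[0.8535, 0.5211, -0.0], [0.5211, -0.8535, 0.0002], [0.0001, -0.0002, -1.0]]
force [0.1202, -0.7053, -0.1946]
wrist_torque [-0.0364, 0.037, -0.0071]
width 0.0851
gripper_force 0.0
centre [0.4828 0.0135] r 0.0151 n 1328 white 84 angle -90.4
tool shift mm [ 1.4 -0.7  0. ]
depth centre [0.4831 0.0132] 0.02066408284008503 mean [0.4842 0.0142 0.2802] z90 0.2814 min [ 0.4642 -0.0073  0.275 ] max [0.5033 0.0337 0.283 ]
```

Call:
{"method": "send_rows", "body": {
  "deltas": [
    {"dx": 0, "dy": 0, "dz": 0, "ax": 0, "ay": 0, "az": -9, "jaw": 85},
    {"dx": 0, "dy": 0, "dz": 0, "ax": 0, "ay": 0, "az": -18, "jaw": 85},
    {"dx": 0, "dy": 0, "dz": 0, "ax": 0, "ay": 0, "az": -27, "jaw": 85},
    {"dx": 0, "dy": 0, "dz": 0, "ax": 0, "ay": 0, "az": -36, "jaw": 85},
    {"dx": 0, "dy": 0, "dz": 0, "ax": 0, "ay": 0, "az": -45, "jaw": 85},
    {"dx": 0, "dy": 0, "dz": 0, "ax": 0, "ay": 0, "az": -54, "jaw": 85},
    {"dx": 0, "dy": 0, "dz": 0, "ax": 0, "ay": 0, "az": -63, "jaw": 85},
    {"dx": 0, "dy": 0, "dz": 0, "ax": 0, "ay": 0, "az": -72, "jaw": 85},
    {"dx": 0, "dy": 0, "dz": 0, "ax": 0, "ay": 0, "az": -81, "jaw": 85},
    {"dx": 0, "dy": 0, "dz": 0, "ax": 0, "ay": 0, "az": -90, "jaw": 85},
    {"dx": 0, "dy": 0, "dz": 0, "ax": 0, "ay": 0, "az": -90, "jaw": 85},
    {"dx": 0, "dy": 0, "dz": 0, "ax": 0, "ay": 0, "az": -90, "jaw": 85}
  ]
}}

```text
t: 4.88
tool_pos: [0.482, 0.0117, 0.3703]
ee_rot: [[-0.516, 0.857, 0.0], [0.857, 0.516, 0.0], [0.0, 0.0, -1.0]]
force: [0.0, -0.4, -0.1]
width: 0.0848
gripper_force: 0.0
```

Run:
```python
from h import *
s=st(); p,d=capture('wrist'); save('w4.png',p); np.save('w4.npy',d)
capw(p,s,.28,(.482,.012)); capd(d,s,.275,.29,(.482,.012))
```

```text
t 4.875
joint_positions [-0.6104, -0.052, 0.475, 1.6298, 0.0237, 1.5581, 0.4055]
tool_pos [0.482, 0.0117, 0.3703]
ee_rot [[-0.5156, 0.8568, 0.0], [0.8568, 0.5156, 0.0001], [0.0001, 0.0001, -1.0]]
force [0.0263, -0.4095, -0.1244]
wrist_torque [-0.0071, -0.019, 0.0084]
width 0.0848
gripper_force 0.0
centre [0.483  0.0136] r 0.015 n 1306 white 81 angle -89.4
tool shift mm [1.1 1.8 0. ]
depth centre [0.4829 0.0135] 0.020594237372279167 mean [0.4823 0.0148 0.2802] z90 0.2813 min [ 0.4628 -0.007   0.275 ] max [0.5031 0.0336 0.2827]
```

The wrist camera agrees at both yaws, so the axis is at (0.4829, 0.0135) and the pointer is at −90°. I'll descend and check before gripping.

Call:
{"method": "send_rows", "body": {
  "deltas": [
    {"dx": 1.1, "dy": 1.8, "dz": 10, "ax": 0, "ay": 0, "az": 0, "jaw": 70},
    {"dx": 1.1, "dy": 1.8, "dz": 30, "ax": 0, "ay": 0, "az": 0, "jaw": 70},
    {"dx": 1.1, "dy": 1.8, "dz": 50, "ax": 0, "ay": 0, "az": 0, "jaw": 70},
    {"dx": 1.1, "dy": 1.8, "dz": 70, "ax": 0, "ay": 0, "az": 0, "jaw": 70},
    {"dx": 1.1, "dy": 1.8, "dz": 90, "ax": 0, "ay": 0, "az": 0, "jaw": 70},
    {"dx": 1.1, "dy": 1.8, "dz": 104, "ax": 0, "ay": 0, "az": 0, "jaw": 60},
    {"dx": 1.1, "dy": 1.8, "dz": 107, "ax": 0, "ay": 0, "az": 0, "jaw": 55},
    {"dx": 1.1, "dy": 1.8, "dz": 107, "ax": 0, "ay": 0, "az": 0, "jaw": 50},
    {"dx": 1.1, "dy": 1.8, "dz": 107, "ax": 0, "ay": 0, "az": 0, "jaw": 50},
    {"dx": 1.1, "dy": 1.8, "dz": 107, "ax": 0, "ay": 0, "az": 0, "jaw": 50}
  ]
}}

```text
t: 6.18
tool_pos: [0.4833, 0.0136, 0.2638]
ee_rot: [[-0.518, 0.855, 0.001], [0.855, 0.518, 0.0], [-0.0, 0.001, -1.0]]
force: [0.3, -0.6, 0.5]
width: 0.0501
gripper_force: 0.0
```

Run:
```python
from h import *
s=st(); p,d=capture('wrist'); save('w5.png',p)
capw(p,s,.28,(.4829,.0135))
```

```text
t 6.175
joint_positions [-0.6026, -0.0142, 0.4808, 1.8176, 0.0065, 1.3357, 0.4211]
tool_pos [0.4833, 0.0136, 0.2638]
ee_rot [[-0.518, 0.8554, 0.0008], [0.8554, 0.518, 0.0004], [-0.0001, 0.0009, -1.0]]
force [0.2949, -0.5505, 0.5042]
wrist_torque [-0.0355, -0.0328, -0.0065]
width 0.0501
gripper_force 0.0
centre [0.4831 0.0134] r 0.0152 n 3848 white 276 angle -89.0
tool shift mm [-0.  -0.2 -0. ]
```

View pics/w5.png

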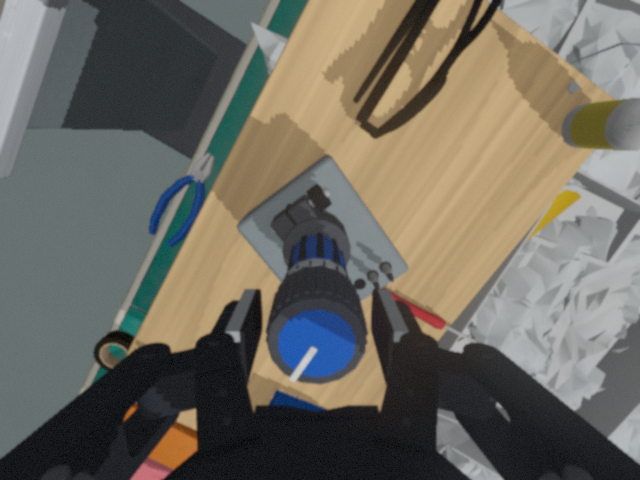

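The cap, at about (317,342), sits centred between the jaws at about (250,330) and (385,330). I'll close on it.

Call:
{"method": "send_rows", "body": {
  "deltas": [
    {"dx": 0, "dy": -0.1, "dz": 0, "ax": 0, "ay": 0, "az": 0, "jaw": 46},
    {"dx": 0, "dy": -0.1, "dz": 0, "ax": 0, "ay": 0, "az": 0, "jaw": 42},
    {"dx": 0, "dy": -0.1, "dz": 0, "ax": 0, "ay": 0, "az": 0, "jaw": 39},
    {"dx": 0, "dy": -0.1, "dz": 0, "ax": 0, "ay": 0, "az": 0, "jaw": 36},
    {"dx": 0, "dy": -0.1, "dz": 0, "ax": 0, "ay": 0, "az": 0, "jaw": 36},
    {"dx": 0, "dy": -0.1, "dz": 0, "ax": 0, "ay": 0, "az": 0, "jaw": 36},
    {"dx": 0, "dy": -0.1, "dz": 0, "ax": 0, "ay": 0, "az": 0, "jaw": 36}
  ]
}}

```text
t: 7.1
tool_pos: [0.4832, 0.0135, 0.2635]
ee_rot: [[-0.518, 0.855, 0.001], [0.855, 0.518, 0.0], [-0.0, 0.001, -1.0]]
force: [2.6, 1.1, 2.5]
width: 0.0392
gripper_force: 60.2
```

```bash
python3 -c "
from h import *
st()"
```

```text
t 7.1
joint_positions [-0.6026, -0.0141, 0.4807, 1.8181, 0.0066, 1.3354, 0.4211]
tool_pos [0.4832, 0.0135, 0.2635]
ee_rot [[-0.5181, 0.8553, 0.0006], [0.8553, 0.5181, 0.0002], [-0.0001, 0.0007, -1.0]]
force [2.6253, 1.0533, 2.5094]
wrist_torque [0.1809, -0.3615, 0.0515]
width 0.0392
gripper_force 60.1812
```

Call:
{"method": "send_rows", "body": {
  "deltas": [
    {"dx": 0, "dy": 0, "dz": -0.5, "ax": 0, "ay": 0, "az": 0, "jaw": 36},
    {"dx": 0, "dy": 0, "dz": -1, "ax": 0, "ay": 0, "az": 0, "jaw": 36},
    {"dx": 0, "dy": 0, "dz": -1.5, "ax": 0, "ay": 0, "az": 0, "jaw": 36},
    {"dx": 0, "dy": 0, "dz": -1.5, "ax": 0, "ay": 0, "az": 0, "jaw": 36}
  ]
}}

```text
t: 7.6
tool_pos: [0.4831, 0.0136, 0.2645]
ee_rot: [[-0.518, 0.855, 0.0], [0.855, 0.518, -0.0], [-0.0, 0.0, -1.0]]
force: [5.4, 1.3, -3.2]
width: 0.0395
gripper_force: 60.9
```

Call:
{"method": "send_rows", "body": {
  "deltas": [
    {"dx": 0, "dy": 0, "dz": -0.5, "ax": 0, "ay": 0, "az": 0, "jaw": 36},
    {"dx": 0, "dy": 0, "dz": -1, "ax": 0, "ay": 0, "az": 0, "jaw": 36},
    {"dx": 0, "dy": 0, "dz": -1.5, "ax": 0, "ay": 0, "az": 0, "jaw": 36},
    {"dx": 0, "dy": 0, "dz": -1.5, "ax": 0, "ay": 0, "az": 0, "jaw": 36}
  ]
}}

```text
t: 8.1
tool_pos: [0.483, 0.0136, 0.2653]
ee_rot: [[-0.518, 0.855, -0.0], [0.855, 0.518, -0.0], [-0.0, -0.0, -1.0]]
force: [7.4, 0.9, -9.9]
width: 0.0393
gripper_force: 61.7
```

Call:
{"method": "send_rows", "body": {
  "deltas": [
    {"dx": -0.2, "dy": 0.3, "dz": -0.5, "ax": 0, "ay": 0, "az": 0, "jaw": 36},
    {"dx": -0.2, "dy": 0.3, "dz": -1, "ax": 0, "ay": 0, "az": 0, "jaw": 36},
    {"dx": -0.2, "dy": 0.3, "dz": -1, "ax": 0, "ay": 0, "az": 0, "jaw": 36}
  ]
}}

```text
t: 8.48
tool_pos: [0.4831, 0.0136, 0.2659]
ee_rot: [[-0.518, 0.855, -0.001], [0.855, 0.518, -0.0], [0.0, -0.001, -1.0]]
force: [7.5, 2.1, -10.5]
width: 0.0395
gripper_force: 62.0
```

Call:
{"method": "send_rows", "body": {
  "deltas": [
    {"dx": -0.3, "dy": 0.3, "dz": -0.5, "ax": 0, "ay": 0, "az": 0, "jaw": 36},
    {"dx": -0.3, "dy": 0.3, "dz": -1, "ax": 0, "ay": 0, "az": 0, "jaw": 36},
    {"dx": -0.3, "dy": 0.3, "dz": -1, "ax": 0, "ay": 0, "az": 0, "jaw": 36}
  ]
}}

```text
t: 8.85
tool_pos: [0.4833, 0.0135, 0.2686]
ee_rot: [[-0.518, 0.855, -0.001], [0.855, 0.518, 0.0], [0.001, -0.001, -1.0]]
force: [-4.3, 2.5, 3.6]
width: 0.0391
gripper_force: 62.7
```

```bash
python3 -c "
from h import *
st()"
```

```text
t 8.85
joint_positions [-0.6028, -0.0156, 0.4807, 1.8087, 0.0068, 1.3478, 0.4211]
tool_pos [0.4833, 0.0135, 0.2686]
ee_rot [[-0.5182, 0.8553, -0.0011], [0.8553, 0.5182, 0.0005], [0.001, -0.0007, -1.0]]
force [-4.2543, 2.4938, 3.6375]
wrist_torque [0.4341, 0.8137, -0.0232]
width 0.0391
gripper_force 62.6986
```

Call:
{"method": "send_rows", "body": {
  "deltas": [
    {"dx": 0.2, "dy": -0.2, "dz": -0.4, "ax": 0, "ay": 0, "az": 0, "jaw": 36},
    {"dx": 0.2, "dy": -0.2, "dz": -0.8, "ax": 0, "ay": 0, "az": 0, "jaw": 36},
    {"dx": 0.2, "dy": -0.2, "dz": -0.8, "ax": 0, "ay": 0, "az": 0, "jaw": 36},
    {"dx": 0.2, "dy": -0.2, "dz": -0.8, "ax": 0, "ay": 0, "az": 0, "jaw": 36}
  ]
}}

```text
t: 9.35
tool_pos: [0.4833, 0.0135, 0.2693]
ee_rot: [[-0.518, 0.855, -0.0], [0.855, 0.518, 0.0], [0.0, -0.0, -1.0]]
force: [-4.8, 3.4, 5.2]
width: 0.0396
gripper_force: 62.9
```

Run:
```python
from h import *
s=st(); p,d=capture('wrist'); save('w6.png',p)
capw(p,s,.286,(.4829,.0135)); capd(d,s,.276,.3,(.4829,.0135))
```

```text
t 9.35
joint_positions [-0.603, -0.0166, 0.4805, 1.808, 0.0075, 1.3485, 0.4204]
tool_pos [0.4833, 0.0135, 0.2693]
ee_rot [[-0.518, 0.8554, -0.0003], [0.8554, 0.518, 0.0003], [0.0004, -0.0001, -1.0]]
force [-4.8404, 3.4209, 5.1517]
wrist_torque [0.4264, 1.094, 0.009]
width 0.0396
gripper_force 62.9241
centre [0.483  0.0135] r 0.0151 n 3852 white 274 angle -89.3
tool shift mm [ 0.2 -0.3  0. ]
depth centre [0.4791 0.02  ] 0.029060956090688705 mean [0.4809 0.0171 0.2863] z90 0.2936 min [ 0.4531 -0.0069  0.276 ] max [0.5068 0.0391 0.3   ]
```

Call:
{"method": "send_rows", "body": {
  "deltas": [
    {"dx": 0.2, "dy": -0.3, "dz": -0.4, "ax": 0, "ay": 0, "az": -2.5, "jaw": 36},
    {"dx": 0.2, "dy": -0.3, "dz": -0.4, "ax": 0, "ay": 0, "az": -5, "jaw": 36},
    {"dx": 0.2, "dy": -0.3, "dz": -0.4, "ax": 0, "ay": 0, "az": -7.5, "jaw": 36},
    {"dx": 0.2, "dy": -0.3, "dz": -0.4, "ax": 0, "ay": 0, "az": -10, "jaw": 36}
  ]
}}

```text
t: 9.9
tool_pos: [0.4831, 0.0134, 0.2695]
ee_rot: [[-0.66, 0.752, -0.0], [0.752, 0.66, 0.0], [0.0, -0.0, -1.0]]
force: [-3.3, 1.8, 2.6]
width: 0.0393
gripper_force: 63.2
```

```bash
cat > q.py <<'E'
from h import *
s=get_state();R=np.array(s['ee_rot'])
print('t',round(s['t'],2),'yaw x',np.degrees(np.arctan2(R[1,0],R[0,0])).round(2),'pos',np.round(s['tool_pos'],4),'F',np.round(s['force'],1),'M',np.round(s['wrist_torque'],3),'w',s['width'],'q7',round(s['joint_positions'][6],3),'e7',round(s['effort'][6],3))
E
python3 q.py
```

```text
t 9.9 yaw x 131.28 pos [0.4831 0.0134 0.2695] F [-3.3  1.8  2.6] M [ 0.452  0.776 -0.081] w 0.039251587073946506 q7 0.596 e7 -0.714
```

Call:
{"method": "send_rows", "body": {
  "deltas": [
    {"dx": 0, "dy": 0, "dz": 0, "ax": 0, "ay": 0, "az": -2.5, "jaw": 36},
    {"dx": 0, "dy": 0, "dz": 0, "ax": 0, "ay": 0, "az": -5, "jaw": 36},
    {"dx": 0, "dy": 0, "dz": 0, "ax": 0, "ay": 0, "az": -7.5, "jaw": 36},
    {"dx": 0, "dy": 0, "dz": 0, "ax": 0, "ay": 0, "az": -10, "jaw": 36},
    {"dx": 0, "dy": 0, "dz": 0, "ax": 0, "ay": 0, "az": -10, "jaw": 36}
  ]
}}

```text
t: 10.52
tool_pos: [0.483, 0.0132, 0.2695]
ee_rot: [[-0.779, 0.627, -0.0], [0.627, 0.779, -0.0], [0.0, -0.0, -1.0]]
force: [-3.3, 0.8, 2.7]
width: 0.0394
gripper_force: 62.9
```

```bash
python3 q.py
```

```text
t 10.53 yaw x 141.17 pos [0.483  0.0132 0.2695] F [-3.3  0.8  2.7] M [ 0.204  0.819 -0.021] w 0.0394175562440626 q7 0.768 e7 0.469
```

Call:
{"method": "send_rows", "body": {
  "deltas": [
    {"dx": 0, "dy": 0, "dz": 0, "ax": 0, "ay": 0, "az": -1, "jaw": 36},
    {"dx": 0, "dy": 0, "dz": 0, "ax": 0, "ay": 0, "az": -2, "jaw": 36},
    {"dx": 0, "dy": 0, "dz": 0, "ax": 0, "ay": 0, "az": -2.5, "jaw": 36},
    {"dx": 0, "dy": 0, "dz": 0, "ax": 0, "ay": 0, "az": -2.5, "jaw": 36}
  ]
}}

```text
t: 11.02
tool_pos: [0.483, 0.0133, 0.2695]
ee_rot: [[-0.806, 0.592, -0.0], [0.592, 0.806, -0.0], [0.0, -0.0, -1.0]]
force: [-4.0, 0.4, 4.0]
width: 0.0389
gripper_force: 63.1
```

```bash
python3 q.py
```

```text
t 11.03 yaw x 143.69 pos [0.483  0.0133 0.2695] F [-4.   0.4  4. ] M [-0.091  1.088 -0.049] w 0.038868772264840146 q7 0.812 e7 0.182
```

Call:
{"method": "send_rows", "body": {
  "deltas": [
    {"dx": 0, "dy": 0, "dz": 0, "ax": 0, "ay": 0, "az": -0.5, "jaw": 36},
    {"dx": 0, "dy": 0, "dz": 0, "ax": 0, "ay": 0, "az": -1, "jaw": 36},
    {"dx": 0, "dy": 0, "dz": 0, "ax": 0, "ay": 0, "az": -1, "jaw": 36},
    {"dx": 0, "dy": 0, "dz": 0, "ax": 0, "ay": 0, "az": -1, "jaw": 36}
  ]
}}

```text
t: 11.52
tool_pos: [0.483, 0.0133, 0.2694]
ee_rot: [[-0.816, 0.578, -0.0], [0.578, 0.816, -0.0], [0.0, -0.0, -1.0]]
force: [-5.7, -0.6, 4.4]
width: 0.0392
gripper_force: 63.1
```

```bash
python3 q.py
```

```text
t 11.53 yaw x 144.7 pos [0.483  0.0133 0.2694] F [-5.7 -0.6  4.4] M [-0.211  1.203 -0.123] w 0.039178274170889926 q7 0.83 e7 0.103
```

Call:
{"method": "send_rows", "body": {
  "deltas": [
    {"dx": 0, "dy": 0, "dz": 0, "ax": 0, "ay": 0, "az": -0.3, "jaw": 36},
    {"dx": 0, "dy": 0, "dz": 0, "ax": 0, "ay": 0, "az": -0.6, "jaw": 36},
    {"dx": 0, "dy": 0, "dz": 0, "ax": 0, "ay": 0, "az": -0.6, "jaw": 36}
  ]
}}

```text
t: 11.9
tool_pos: [0.483, 0.0133, 0.2695]
ee_rot: [[-0.822, 0.569, -0.0], [0.569, 0.822, -0.0], [0.0, -0.0, -1.0]]
force: [-5.0, 0.2, 3.0]
width: 0.0394
gripper_force: 63.1
```

```bash
python3 q.py
```

```text
t 11.9 yaw x 145.31 pos [0.483  0.0133 0.2695] F [-5.   0.2  3. ] M [-0.168  1.227 -0.092] w 0.03940285963972713 q7 0.841 e7 0.165
```

Call:
{"method": "send_rows", "body": {
  "deltas": [
    {"dx": 0, "dy": 0, "dz": 0, "ax": 0, "ay": 0, "az": -0.3, "jaw": 36},
    {"dx": 0, "dy": 0, "dz": 0, "ax": 0, "ay": 0, "az": -0.6, "jaw": 36},
    {"dx": 0, "dy": 0, "dz": 0, "ax": 0, "ay": 0, "az": -0.6, "jaw": 36}
  ]
}}

```text
t: 12.28
tool_pos: [0.483, 0.0133, 0.2695]
ee_rot: [[-0.828, 0.561, -0.0], [0.561, 0.828, -0.0], [0.0, -0.0, -1.0]]
force: [-4.6, 0.2, 4.7]
width: 0.0393
gripper_force: 63.2
```

```bash
python3 q.py
```

```text
t 12.28 yaw x 145.9 pos [0.483  0.0133 0.2695] F [-4.6  0.2  4.7] M [-0.21   1.224 -0.103] w 0.03931686636913494 q7 0.851 e7 0.185
```

Call:
{"method": "send_rows", "body": {
  "deltas": [
    {"dx": 0, "dy": 0, "dz": 0, "ax": 0, "ay": 0, "az": -0.5, "jaw": 36},
    {"dx": 0, "dy": 0, "dz": 0, "ax": 0, "ay": 0, "az": -1, "jaw": 36},
    {"dx": 0, "dy": 0, "dz": 0, "ax": 0, "ay": 0, "az": -1.4, "jaw": 36},
    {"dx": 0, "dy": 0, "dz": 0, "ax": 0, "ay": 0, "az": -1.4, "jaw": 36}
  ]
}}

```text
t: 12.78
tool_pos: [0.483, 0.0133, 0.2694]
ee_rot: [[-0.842, 0.54, -0.0], [0.54, 0.842, -0.0], [0.0, -0.0, -1.0]]
force: [-5.1, 0.1, 4.6]
width: 0.039
gripper_force: 63.4
```

```bash
python3 q.py
python3 - <<'E'
from h import *
s=get_state(); p,d=capture('wrist'); capw(p,s,.286,(.4829,.0135))
E
```

```text
t 12.78 yaw x 147.31 pos [0.483  0.0133 0.2694] F [-5.1  0.1  4.6] M [-0.147  1.232 -0.031] w 0.038985509300529686 q7 0.875 e7 0.152
centre [0.4831 0.0137] r 0.0151 n 3889 white 265 angle -63.7
tool shift mm [ 0.1  0.4 -0. ]
```

Call:
{"method": "send_rows", "body": {
  "deltas": [
    {"dx": 0, "dy": 0, "dz": 0, "ax": 0, "ay": 0, "az": -2, "jaw": 36},
    {"dx": 0, "dy": 0, "dz": 0, "ax": 0, "ay": 0, "az": -4, "jaw": 36},
    {"dx": 0, "dy": 0, "dz": 0, "ax": 0, "ay": 0, "az": -6, "jaw": 36},
    {"dx": 0, "dy": 0, "dz": 0, "ax": 0, "ay": 0, "az": -8, "jaw": 36},
    {"dx": 0, "dy": 0, "dz": 0, "ax": 0, "ay": 0, "az": -10, "jaw": 36},
    {"dx": 0, "dy": 0, "dz": 0, "ax": 0, "ay": 0, "az": -12, "jaw": 36},
    {"dx": 0, "dy": 0, "dz": 0, "ax": 0, "ay": 0, "az": -14, "jaw": 36},
    {"dx": 0, "dy": 0, "dz": 0, "ax": 0, "ay": 0, "az": -14, "jaw": 36}
  ]
}}

```text
t: 13.82
tool_pos: [0.4829, 0.013, 0.2694]
ee_rot: [[-0.947, 0.32, -0.001], [0.32, 0.947, -0.001], [0.0, -0.001, -1.0]]
force: [-6.1, -1.5, 3.8]
width: 0.0391
gripper_force: 63.0
```

```bash
python3 q.py
```

```text
t 13.82 yaw x 161.32 pos [0.4829 0.013  0.2694] F [-6.1 -1.5  3.8] M [-0.369  1.298 -0.025] w 0.039070829621702316 q7 1.12 e7 0.283
```

Call:
{"method": "send_rows", "body": {
  "deltas": [
    {"dx": 0, "dy": 0, "dz": 0, "ax": 0, "ay": 0, "az": -1, "jaw": 36},
    {"dx": 0, "dy": 0, "dz": 0, "ax": 0, "ay": 0, "az": -2, "jaw": 36},
    {"dx": 0, "dy": 0, "dz": 0, "ax": 0, "ay": 0, "az": -2.5, "jaw": 36},
    {"dx": 0, "dy": 0, "dz": 0, "ax": 0, "ay": 0, "az": -2.5, "jaw": 36}
  ]
}}

```text
t: 14.32
tool_pos: [0.4829, 0.013, 0.2694]
ee_rot: [[-0.96, 0.279, -0.001], [0.279, 0.96, -0.0], [0.0, -0.001, -1.0]]
force: [-5.8, -1.1, 3.4]
width: 0.0394
gripper_force: 63.1
```

```bash
python3 q.py
```

```text
t 14.32 yaw x 163.79 pos [0.4829 0.013  0.2694] F [-5.8 -1.1  3.4] M [-0.51   1.255 -0.043] w 0.03938068122087497 q7 1.163 e7 0.155
```

Call:
{"method": "send_rows", "body": {
  "deltas": [
    {"dx": 0, "dy": 0, "dz": 0, "ax": 0, "ay": 0, "az": -0.5, "jaw": 36},
    {"dx": 0, "dy": 0, "dz": 0, "ax": 0, "ay": 0, "az": -1, "jaw": 36},
    {"dx": 0, "dy": 0, "dz": 0, "ax": 0, "ay": 0, "az": -1, "jaw": 36},
    {"dx": 0, "dy": 0, "dz": 0, "ax": 0, "ay": 0, "az": -1, "jaw": 36}
  ]
}}

```text
t: 14.82
tool_pos: [0.4829, 0.013, 0.2694]
ee_rot: [[-0.965, 0.262, -0.001], [0.262, 0.965, -0.001], [0.0, -0.001, -1.0]]
force: [-5.0, -1.0, 4.0]
width: 0.0393
gripper_force: 63.1
```

```bash
python3 q.py
```

```text
t 14.82 yaw x 164.78 pos [0.4829 0.013  0.2694] F [-5. -1.  4.] M [-0.476  1.226 -0.075] w 0.039274643813888704 q7 1.181 e7 0.115
```

Call:
{"method": "send_rows", "body": {
  "deltas": [
    {"dx": 0, "dy": 0, "dz": 0, "ax": 0, "ay": 0, "az": -0.3, "jaw": 36},
    {"dx": 0, "dy": 0, "dz": 0, "ax": 0, "ay": 0, "az": -0.6, "jaw": 36},
    {"dx": 0, "dy": 0, "dz": 0, "ax": 0, "ay": 0, "az": -0.6, "jaw": 36}
  ]
}}

```text
t: 15.2
tool_pos: [0.4829, 0.013, 0.2694]
ee_rot: [[-0.968, 0.252, -0.001], [0.252, 0.968, -0.0], [0.0, -0.001, -1.0]]
force: [-5.7, -1.5, 4.4]
width: 0.039
gripper_force: 63.2
```

```bash
python3 q.py
```

```text
t 15.2 yaw x 165.39 pos [0.4829 0.013  0.2694] F [-5.7 -1.5  4.4] M [-0.488  1.336 -0.064] w 0.039010344035487865 q7 1.191 e7 0.149
```

Call:
{"method": "send_rows", "body": {
  "deltas": [
    {"dx": 0, "dy": 0, "dz": 0, "ax": 0, "ay": 0, "az": -0.4, "jaw": 36},
    {"dx": 0, "dy": 0, "dz": 0, "ax": 0, "ay": 0, "az": -0.8, "jaw": 36},
    {"dx": 0, "dy": 0, "dz": 0, "ax": 0, "ay": 0, "az": -0.8, "jaw": 36}
  ]
}}

```text
t: 15.58
tool_pos: [0.4829, 0.013, 0.2694]
ee_rot: [[-0.971, 0.239, -0.001], [0.239, 0.971, -0.0], [0.0, -0.001, -1.0]]
force: [-5.8, -1.7, 4.2]
width: 0.0389
gripper_force: 63.2
```

```bash
python3 q.py
```

```text
t 15.57 yaw x 166.19 pos [0.4829 0.013  0.2694] F [-5.8 -1.7  4.2] M [-0.472  1.329 -0.098] w 0.03888070360241848 q7 1.205 e7 0.184
```

Call:
{"method": "send_rows", "body": {
  "deltas": [
    {"dx": 0, "dy": 0, "dz": 0, "ax": 0, "ay": 0, "az": -0.4, "jaw": 36},
    {"dx": 0, "dy": 0, "dz": 0, "ax": 0, "ay": 0, "az": -0.8, "jaw": 36},
    {"dx": 0, "dy": 0, "dz": 0, "ax": 0, "ay": 0, "az": -0.8, "jaw": 36}
  ]
}}

```text
t: 15.95
tool_pos: [0.4829, 0.013, 0.2694]
ee_rot: [[-0.974, 0.225, -0.001], [0.225, 0.974, -0.0], [0.0, -0.001, -1.0]]
force: [-5.3, -2.0, 5.2]
width: 0.0392
gripper_force: 63.2
```

```bash
python3 q.py
```

```text
t 15.95 yaw x 166.99 pos [0.4829 0.013  0.2694] F [-5.3 -2.   5.2] M [-0.451  1.32  -0.105] w 0.03921429537837761 q7 1.219 e7 0.204
```

Call:
{"method": "send_rows", "body": {
  "deltas": [
    {"dx": 0, "dy": 0.3, "dz": 0, "ax": 0, "ay": 0, "az": -2, "jaw": 36},
    {"dx": 0, "dy": 0.3, "dz": 0, "ax": 0, "ay": 0, "az": -4, "jaw": 36},
    {"dx": 0, "dy": 0.3, "dz": 0, "ax": 0, "ay": 0, "az": -6, "jaw": 36},
    {"dx": 0, "dy": 0.3, "dz": 0, "ax": 0, "ay": 0, "az": -8, "jaw": 36},
    {"dx": 0, "dy": 0.3, "dz": 0, "ax": 0, "ay": 0, "az": -10, "jaw": 36},
    {"dx": 0, "dy": 0.3, "dz": 0, "ax": 0, "ay": 0, "az": -12, "jaw": 36},
    {"dx": 0, "dy": 0.3, "dz": 0, "ax": 0, "ay": 0, "az": -14, "jaw": 36},
    {"dx": 0, "dy": 0.3, "dz": 0, "ax": 0, "ay": 0, "az": -14, "jaw": 36}
  ]
}}

```text
t: 16.95
tool_pos: [0.4829, 0.0126, 0.2693]
ee_rot: [[-1.0, -0.017, -0.001], [-0.017, 1.0, -0.001], [0.001, -0.001, -1.0]]
force: [-5.8, -4.2, 4.2]
width: 0.0393
gripper_force: 63.2
```

```bash
python3 q.py
```

```text
t 16.95 yaw x -179.01 pos [0.4829 0.0126 0.2693] F [-5.8 -4.2  4.2] M [-0.863  1.376  0.051] w 0.039320751295120325 q7 1.464 e7 0.266
```

Call:
{"method": "send_rows", "body": {
  "deltas": [
    {"dx": 0, "dy": 0, "dz": 0, "ax": 0, "ay": 0, "az": -1, "jaw": 36},
    {"dx": 0, "dy": 0, "dz": 0, "ax": 0, "ay": 0, "az": -2, "jaw": 36},
    {"dx": 0, "dy": 0, "dz": 0, "ax": 0, "ay": 0, "az": -2.5, "jaw": 36},
    {"dx": 0, "dy": 0, "dz": 0, "ax": 0, "ay": 0, "az": -2.5, "jaw": 36}
  ]
}}

```text
t: 17.45
tool_pos: [0.4829, 0.0127, 0.2694]
ee_rot: [[-0.998, -0.06, -0.001], [-0.06, 0.998, -0.001], [0.001, -0.001, -1.0]]
force: [-6.4, -3.4, 4.7]
width: 0.0392
gripper_force: 63.1
```

```bash
python3 q.py
```

```text
t 17.45 yaw x -176.54 pos [0.4829 0.0127 0.2694] F [-6.4 -3.4  4.7] M [-0.895  1.389 -0.042] w 0.039234085957896195 q7 1.507 e7 0.148
```

Call:
{"method": "send_rows", "body": {
  "deltas": [
    {"dx": 0, "dy": 0, "dz": 0, "ax": 0, "ay": 0, "az": -0.4, "jaw": 36},
    {"dx": 0, "dy": 0, "dz": 0, "ax": 0, "ay": 0, "az": -0.8, "jaw": 36},
    {"dx": 0, "dy": 0, "dz": 0, "ax": 0, "ay": 0, "az": -0.8, "jaw": 36},
    {"dx": 0, "dy": 0, "dz": 0, "ax": 0, "ay": 0, "az": -0.8, "jaw": 36}
  ]
}}

```text
t: 17.95
tool_pos: [0.4828, 0.0127, 0.2693]
ee_rot: [[-0.997, -0.074, -0.001], [-0.074, 0.997, -0.001], [0.001, -0.001, -1.0]]
force: [-5.8, -4.0, 4.8]
width: 0.0393
gripper_force: 63.2
```

```bash
python3 q.py
```

```text
t 17.95 yaw x -175.76 pos [0.4828 0.0127 0.2693] F [-5.8 -4.   4.8] M [-0.967  1.477 -0.173] w 0.03925677439994511 q7 1.52 e7 0.171
```

Call:
{"method": "send_rows", "body": {
  "deltas": [
    {"dx": 0, "dy": 0, "dz": 0, "ax": 0, "ay": 0, "az": -0.2, "jaw": 36},
    {"dx": 0, "dy": 0, "dz": 0, "ax": 0, "ay": 0, "az": -0.3, "jaw": 36},
    {"dx": 0, "dy": 0, "dz": 0, "ax": 0, "ay": 0, "az": -0.3, "jaw": 36}
  ]
}}

```text
t: 18.32
tool_pos: [0.4828, 0.0126, 0.2693]
ee_rot: [[-0.997, -0.079, -0.001], [-0.079, 0.997, -0.001], [0.001, -0.001, -1.0]]
force: [-6.8, -3.6, 4.7]
width: 0.0391
gripper_force: 63.2
```

```bash
python3 q.py
python3 - <<'E'
from h import *
s=get_state(); p,d=capture('wrist'); capw(p,s,.286,(.4829,.0135))
E
python3 q.py
```

```text
t 18.32 yaw x -175.46 pos [0.4828 0.0126 0.2693] F [-6.8 -3.6  4.7] M [-0.9    1.462 -0.209] w 0.03913412756457893 q7 1.526 e7 0.234
centre [0.483  0.0135] r 0.0151 n 3902 white 400 angle -14.7
tool shift mm [-0.2  0.8 -0. ]
t 18.38 yaw x -175.46 pos [0.4828 0.0127 0.2694] F [-6.2 -3.5  4.3] M [-0.906  1.481 -0.252] w 0.03942542861527455 q7 1.526 e7 0.223
```

Call:
{"method": "send_rows", "body": {
  "deltas": [
    {"dx": 0, "dy": 0, "dz": 0, "ax": 0, "ay": 0, "az": -0.2, "jaw": 36},
    {"dx": 0, "dy": 0, "dz": 0, "ax": 0, "ay": 0, "az": -0.3, "jaw": 36},
    {"dx": 0, "dy": 0, "dz": 0, "ax": 0, "ay": 0, "az": -0.3, "jaw": 36}
  ]
}}

```text
t: 18.75
tool_pos: [0.4828, 0.0126, 0.2693]
ee_rot: [[-0.996, -0.084, -0.001], [-0.084, 0.996, -0.001], [0.001, -0.001, -1.0]]
force: [-7.7, -4.4, 5.3]
width: 0.0394
gripper_force: 63.2
```

```bash
python3 q.py
python3 - <<'E'
from h import *
s=get_state(); p,d=capture('wrist'); save('w7.png',p); a=p.astype(int)
save('w7c.png',cv2.resize(p[270:420,220:420],(800,600),interpolation=cv2.INTER_NEAREST))
E
python3 q.py
```

```text
t 18.75 yaw x -175.16 pos [0.4828 0.0126 0.2693] F [-7.7 -4.4  5.3] M [-0.926  1.516 -0.206] w 0.039357647460504346 q7 1.531 e7 0.243
t 18.8 yaw x -175.16 pos [0.4828 0.0127 0.2693] F [-7.2 -2.9  4.7] M [-0.936  1.523 -0.272] w 0.039319736992927894 q7 1.531 e7 0.232
```

View pics/w7c.png

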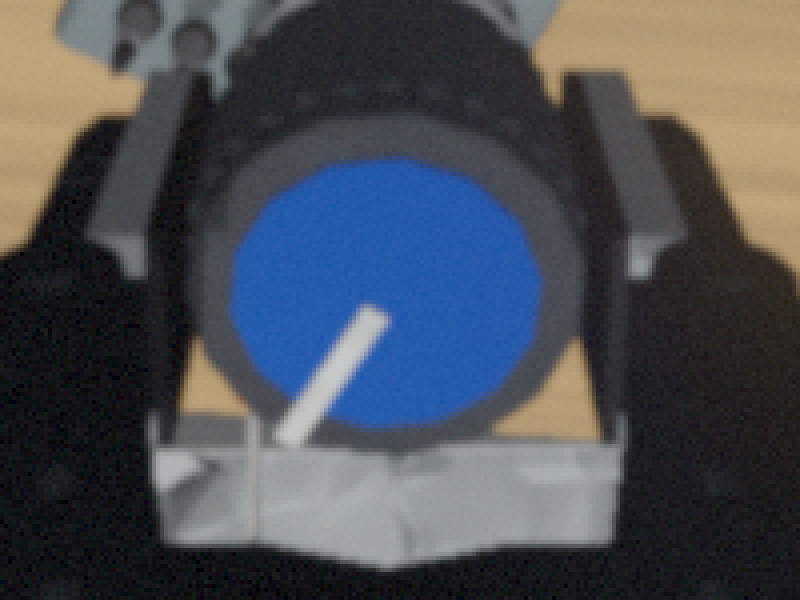

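The crop shows the pointer running from the centre (375,310) to the rim (290,440). The grey box at the bottom contaminated the earlier white mask, so I'll mask to small radii.

```bash
cat >> h.py <<'E'
def ptr(p,s,z,cc=(.483,.0135)):
    c=camera_params('wrist');T=np.array(c['T_tool_cam']);R=np.array(s['ee_rot']);o=np.array(s['tool_pos'])
    a=p.astype(int); V,U=np.nonzero(a.min(2)>140)
    D=np.c_[(U-c['cx'])/c['fx'],(V-c['cy'])/c['fy'],np.ones(len(U))]@(R@T[:3,:3]).T
    O=o+R@T[:3,3]; W=O+D*((z-O[2])/D[:,2])[:,None]; w=W[np.hypot(*(W[:,:2]-cc).T)<.0145,:2].astype(np.float32)
    vx,vy,_,_=cv2.fitLine(w,cv2.DIST_L2,0,.01,.01).ravel(); v=w.mean(0)-cc
    if vx*v[0]+vy*v[1]<0: vx,vy=-vx,-vy
    print('ptr',len(w),'line',np.degrees(np.arctan2(vy,vx)).round(1),'mean',np.degrees(np.arctan2(v[1],v[0])).round(1))
E
python3 - <<'E'
from h import *
s=get_state(); ptr(cv2.imread('pics/w7.png')[:,:,::-1],s,.286)
s['ee_rot']=[[-.518,.8554,0],[.8554,.518,0],[0,0,-1]]; s['tool_pos']=[.4833,.0135,.2693]; ptr(cv2.imread('pics/w6.png')[:,:,::-1],s,.286)
E
```

```text
ptr 200 line -26.5 mean -24.8
ptr 208 line -90.3 mean -79.5
```

Call:
{"method": "send_rows", "body": {
  "deltas": [
    {"dx": 0, "dy": 0.3, "dz": 0, "ax": 0, "ay": 0, "az": -0.2, "jaw": 36},
    {"dx": 0, "dy": 0.3, "dz": 0, "ax": 0, "ay": 0, "az": -0.4, "jaw": 36},
    {"dx": 0, "dy": 0.3, "dz": 0, "ax": 0, "ay": 0, "az": -0.4, "jaw": 36}
  ]
}}

```text
t: 19.18
tool_pos: [0.4827, 0.0127, 0.2693]
ee_rot: [[-0.996, -0.091, -0.001], [-0.091, 0.996, -0.001], [0.001, -0.001, -1.0]]
force: [-7.2, -3.4, 4.4]
width: 0.0393
gripper_force: 63.3
```

```bash
python3 q.py
python3 - <<'E'
from h import *
M=[]
for i in range(3): capture('wrist'); M.append(get_state()['wrist_torque'][2])
print(np.round(M,3))
E
```

```text
t 19.18 yaw x -174.78 pos [0.4827 0.0127 0.2693] F [-7.2 -3.4  4.4] M [-1.145  1.582 -0.305] w 0.039327587853870256 q7 1.537 e7 0.306
[-0.26  -0.256 -0.235]
```

The bottom stop is confirmed: torque is steady at −0.26 N m against −0.1 on the clicks, and the cap has turned about 62° from its start, so it began on click 3. I'll turn clockwise and pause just short of the target.

Call:
{"method": "send_rows", "body": {
  "deltas": [
    {"dx": 0, "dy": 0, "dz": 0, "ax": 0, "ay": 0, "az": 4, "jaw": 36},
    {"dx": 0, "dy": 0, "dz": 0, "ax": 0, "ay": 0, "az": 8, "jaw": 36},
    {"dx": 0, "dy": 0, "dz": 0, "ax": 0, "ay": 0, "az": 12, "jaw": 36},
    {"dx": 0, "dy": 0, "dz": 0, "ax": 0, "ay": 0, "az": 16, "jaw": 36},
    {"dx": 0, "dy": 0, "dz": 0, "ax": 0, "ay": 0, "az": 20, "jaw": 36},
    {"dx": 0, "dy": 0, "dz": 0, "ax": 0, "ay": 0, "az": 24, "jaw": 36},
    {"dx": 0, "dy": 0, "dz": 0, "ax": 0, "ay": 0, "az": 28, "jaw": 36},
    {"dx": 0, "dy": 0, "dz": 0, "ax": 0, "ay": 0, "az": 32, "jaw": 36},
    {"dx": 0, "dy": 0, "dz": 0, "ax": 0, "ay": 0, "az": 36, "jaw": 36},
    {"dx": 0, "dy": 0, "dz": 0, "ax": 0, "ay": 0, "az": 40, "jaw": 36},
    {"dx": 0, "dy": 0, "dz": 0, "ax": 0, "ay": 0, "az": 44, "jaw": 36},
    {"dx": 0, "dy": 0, "dz": 0, "ax": 0, "ay": 0, "az": 48, "jaw": 36},
    {"dx": 0, "dy": 0, "dz": 0, "ax": 0, "ay": 0, "az": 52, "jaw": 36},
    {"dx": 0, "dy": 0, "dz": 0, "ax": 0, "ay": 0, "az": 56, "jaw": 36},
    {"dx": 0, "dy": 0, "dz": 0, "ax": 0, "ay": 0, "az": 60, "jaw": 36},
    {"dx": 0, "dy": 0, "dz": 0, "ax": 0, "ay": 0, "az": 64, "jaw": 36},
    {"dx": 0, "dy": 0, "dz": 0, "ax": 0, "ay": 0, "az": 64, "jaw": 36}
  ]
}}

```text
t: 21.45
tool_pos: [0.4833, 0.0136, 0.2694]
ee_rot: [[-0.52, 0.854, 0.0], [0.854, 0.52, -0.0], [-0.0, -0.0, -1.0]]
force: [-3.0, -1.9, 2.2]
width: 0.0393
gripper_force: 63.1
```

```bash
python3 q.py
python3 - <<'E'
from h import *
s=get_state(); p,d=capture('wrist'); save('w8.png',p); ptr(p,s,.286);capw(p,s,.286,(.483,.0135))
E
```

```text
t 21.45 yaw x 121.31 pos [0.4833 0.0136 0.2694] F [-3.  -1.9  2.2] M [-0.495  0.772 -0.021] w 0.03930573950638175 q7 0.421 e7 -0.776
ptr 206 line -90.0 mean -88.9
centre [0.4829 0.0134] r 0.0152 n 3847 white 271 angle -88.6
tool shift mm [-0.  -0.4  0. ]
```

Call:
{"method": "send_rows", "body": {
  "deltas": [
    {"dx": 0, "dy": 0, "dz": 0, "ax": 0, "ay": 0, "az": 3, "jaw": 36},
    {"dx": 0, "dy": 0, "dz": 0, "ax": 0, "ay": 0, "az": 6, "jaw": 36},
    {"dx": 0, "dy": 0, "dz": 0, "ax": 0, "ay": 0, "az": 9, "jaw": 36},
    {"dx": 0, "dy": 0, "dz": 0, "ax": 0, "ay": 0, "az": 12, "jaw": 36},
    {"dx": 0, "dy": 0, "dz": 0, "ax": 0, "ay": 0, "az": 15, "jaw": 36},
    {"dx": 0, "dy": 0, "dz": 0, "ax": 0, "ay": 0, "az": 18, "jaw": 36},
    {"dx": 0, "dy": 0, "dz": 0, "ax": 0, "ay": 0, "az": 20, "jaw": 36},
    {"dx": 0, "dy": 0, "dz": 0, "ax": 0, "ay": 0, "az": 20, "jaw": 36},
    {"dx": 0, "dy": 0, "dz": 0, "ax": 0, "ay": 0, "az": 20, "jaw": 36}
  ]
}}

```text
t: 22.62
tool_pos: [0.4835, 0.0138, 0.2696]
ee_rot: [[-0.197, 0.98, 0.001], [0.98, 0.197, -0.0], [-0.0, 0.001, -1.0]]
force: [0.8, -2.9, 1.7]
width: 0.0394
gripper_force: 63.1
```

```bash
python3 q.py
python3 - <<'E'
from h import *
s=get_state(); p,d=capture('wrist'); save('w9.png',p); ptr(p,s,.286);capw(p,s,.286,(.483,.0135))
E
python3 q.py
```

```text
t 22.62 yaw x 101.34 pos [0.4835 0.0138 0.2696] F [ 0.8 -2.9  1.7] M [-0.657 -0.239 -0.005] w 0.03944688100189087 q7 0.072 e7 -0.013
ptr 203 line -109.8 mean -108.4
centre [0.483  0.0133] r 0.0151 n 3838 white 278 angle -109.2
tool shift mm [-0.4 -0.6 -0. ]
t 22.68 yaw x 101.34 pos [0.4835 0.0138 0.2696] F [ 1.4 -3.1  1.8] M [-0.641 -0.34   0.001] w 0.03894913864330029 q7 0.072 e7 -0.001
```

Call:
{"method": "send_rows", "body": {
  "deltas": [
    {"dx": -0.2, "dy": -0.3, "dz": 0, "ax": 0, "ay": 0, "az": 0, "jaw": 36},
    {"dx": -0.2, "dy": -0.3, "dz": 0.6, "ax": 0, "ay": 0, "az": 0, "jaw": 36},
    {"dx": -0.2, "dy": -0.3, "dz": 1.2, "ax": 0, "ay": 0, "az": 0, "jaw": 36},
    {"dx": -0.2, "dy": -0.3, "dz": 1.8, "ax": 0, "ay": 0, "az": 0, "jaw": 36},
    {"dx": -0.2, "dy": -0.3, "dz": 2.4, "ax": 0, "ay": 0, "az": 0, "jaw": 36},
    {"dx": -0.2, "dy": -0.3, "dz": 2.4, "ax": 0, "ay": 0, "az": 0, "jaw": 36}
  ]
}}

```text
t: 23.42
tool_pos: [0.4835, 0.0138, 0.2684]
ee_rot: [[-0.196, 0.981, 0.002], [0.981, 0.196, 0.001], [0.0, 0.002, -1.0]]
force: [0.0, -3.5, 11.5]
width: 0.0391
gripper_force: 63.8
```

```bash
python3 q.py
```

```text
t 23.43 yaw x 101.3 pos [0.4835 0.0138 0.2684] F [ 0.  -3.5 11.5] M [-0.626  0.056  0.004] w 0.039099375954385486 q7 0.072 e7 -0.014
```

Call:
{"method": "send_rows", "body": {
  "deltas": [
    {"dx": 0, "dy": 0, "dz": 0.5, "ax": 0, "ay": 0, "az": 0, "jaw": 36},
    {"dx": 0, "dy": 0, "dz": 1, "ax": 0, "ay": 0, "az": 0, "jaw": 36},
    {"dx": 0, "dy": 0, "dz": 1, "ax": 0, "ay": 0, "az": 0, "jaw": 36}
  ]
}}

```text
t: 23.8
tool_pos: [0.4834, 0.0138, 0.2659]
ee_rot: [[-0.196, 0.981, 0.001], [0.981, 0.196, 0.0], [-0.0, 0.001, -1.0]]
force: [8.3, -2.8, -5.3]
width: 0.0396
gripper_force: 62.7
```

```bash
python3 q.py
```

```text
t 23.8 yaw x 101.31 pos [0.4834 0.0138 0.2659] F [ 8.3 -2.8 -5.3] M [-0.449 -1.805 -0.03 ] w 0.039571839519107685 q7 0.073 e7 -0.005
```

Call:
{"method": "send_rows", "body": {
  "deltas": [
    {"dx": 0, "dy": 0, "dz": 0.5, "ax": 0, "ay": 0, "az": 0, "jaw": 36},
    {"dx": 0, "dy": 0, "dz": 1, "ax": 0, "ay": 0, "az": 0, "jaw": 36},
    {"dx": 0, "dy": 0, "dz": 1.5, "ax": 0, "ay": 0, "az": 0, "jaw": 36},
    {"dx": 0, "dy": 0, "dz": 1.5, "ax": 0, "ay": 0, "az": 0, "jaw": 36}
  ]
}}

```text
t: 24.3
tool_pos: [0.4834, 0.0138, 0.2643]
ee_rot: [[-0.196, 0.981, 0.001], [0.981, 0.196, -0.0], [-0.0, 0.001, -1.0]]
force: [7.6, -1.9, -2.6]
width: 0.0395
gripper_force: 62.7
```

```bash
python3 q.py
```

```text
t 24.3 yaw x 101.31 pos [0.4834 0.0138 0.2643] F [ 7.6 -1.9 -2.6] M [-0.496 -1.565 -0.014] w 0.03945766357354069 q7 0.073 e7 -0.013
```

Call:
{"method": "send_rows", "body": {
  "deltas": [
    {"dx": 0, "dy": 0, "dz": 0.4, "ax": 0, "ay": 0, "az": 0, "jaw": 36},
    {"dx": 0, "dy": 0, "dz": 0.8, "ax": 0, "ay": 0, "az": 0, "jaw": 36},
    {"dx": 0, "dy": 0, "dz": 0.8, "ax": 0, "ay": 0, "az": 0, "jaw": 36}
  ]
}}

```text
t: 24.68
tool_pos: [0.4834, 0.0138, 0.2637]
ee_rot: [[-0.196, 0.981, 0.001], [0.981, 0.196, -0.0], [-0.0, 0.001, -1.0]]
force: [5.9, -3.4, -0.3]
width: 0.0392
gripper_force: 62.9
```

```bash
python3 q.py
```

```text
t 24.68 yaw x 101.3 pos [0.4834 0.0138 0.2637] F [ 5.9 -3.4 -0.3] M [-0.489 -1.342  0.014] w 0.03915144768367453 q7 0.073 e7 -0.013
```

Call:
{"method": "send_rows", "body": {
  "deltas": [
    {"dx": 0, "dy": 0, "dz": 0.4, "ax": 0, "ay": 0, "az": 0, "jaw": 36},
    {"dx": 0, "dy": 0, "dz": 0.8, "ax": 0, "ay": 0, "az": 0, "jaw": 36},
    {"dx": 0, "dy": 0, "dz": 0.8, "ax": 0, "ay": 0, "az": 0, "jaw": 36}
  ]
}}

```text
t: 25.05
tool_pos: [0.4835, 0.0138, 0.2633]
ee_rot: [[-0.196, 0.981, 0.002], [0.981, 0.196, 0.0], [-0.0, 0.002, -1.0]]
force: [5.5, -1.6, 3.2]
width: 0.0392
gripper_force: 63.1
```

```bash
python3 q.py
```

```text
t 25.05 yaw x 101.3 pos [0.4835 0.0138 0.2633] F [ 5.5 -1.6  3.2] M [-0.552 -1.022 -0.002] w 0.03920439745168381 q7 0.073 e7 -0.013
```

Call:
{"method": "send_rows", "body": {
  "deltas": [
    {"dx": 0, "dy": 0, "dz": 0, "ax": 0, "ay": 0, "az": 0, "jaw": 42},
    {"dx": 0, "dy": 0, "dz": 0, "ax": 0, "ay": 0, "az": 0, "jaw": 50},
    {"dx": 0, "dy": 0, "dz": 0, "ax": 0, "ay": 0, "az": 0, "jaw": 60},
    {"dx": 0, "dy": 0, "dz": 0, "ax": 0, "ay": 0, "az": 0, "jaw": 70},
    {"dx": 0, "dy": 0, "dz": 0, "ax": 0, "ay": 0, "az": 0, "jaw": 70},
    {"dx": 0, "dy": 0, "dz": 0, "ax": 0, "ay": 0, "az": 0, "jaw": 70}
  ]
}}

```text
t: 25.8
tool_pos: [0.4828, 0.0138, 0.263]
ee_rot: [[-0.196, 0.981, -0.0], [0.981, 0.196, 0.0], [0.0, -0.0, -1.0]]
force: [-0.3, -0.6, 0.7]
width: 0.07
gripper_force: 0.0
```

```bash
python3 q.py
```

```text
t 25.8 yaw x 101.3 pos [0.4828 0.0138 0.263 ] F [-0.3 -0.6  0.7] M [-0.002  0.065 -0.012] w 0.06997387005823373 q7 0.073 e7 0.0
```

Call:
{"method": "send_rows", "body": {
  "deltas": [
    {"dx": 0, "dy": 0, "dz": -15, "ax": 0, "ay": 0, "az": 0, "jaw": 75},
    {"dx": 0, "dy": 0, "dz": -35, "ax": 0, "ay": 0, "az": 0, "jaw": 80},
    {"dx": 0, "dy": 0, "dz": -60, "ax": 0, "ay": 0, "az": 0, "jaw": 80},
    {"dx": 0, "dy": 0, "dz": -85, "ax": 0, "ay": 0, "az": 0, "jaw": 80},
    {"dx": 0, "dy": 0, "dz": -107, "ax": 0, "ay": 0, "az": 0, "jaw": 80},
    {"dx": 0, "dy": 0, "dz": -107, "ax": 0, "ay": 0, "az": 0, "jaw": 80},
    {"dx": 0, "dy": 0, "dz": -107, "ax": 0, "ay": 0, "az": 0, "jaw": 80}
  ]
}}

```text
t: 26.68
tool_pos: [0.4828, 0.0137, 0.3698]
ee_rot: [[-0.196, 0.981, -0.0], [0.981, 0.196, 0.0], [0.0, -0.0, -1.0]]
force: [-0.4, -0.0, -0.6]
width: 0.08
gripper_force: 0.0
```

Run:
```python
from h import *
s=get_state(); p,d=capture('wrist'); save('w10.png',p)
capw(p,s,.28,(.483,.0135)); ptr(p,s,.28); capd(d,s,.275,.295,(.483,.0135))
save('w10c.png',cv2.resize(p[170:300,230:400],(680,520),interpolation=cv2.INTER_NEAREST))
```

```text
centre [0.4829 0.0135] r 0.015 n 1310 white 84 angle -109.0
tool shift mm [-0.2  0.1 -0. ]
ptr 70 line -109.6 mean -109.6
depth centre [0.4829 0.0135] 0.02062690444290638 mean [0.4828 0.0149 0.2801] z90 0.2812 min [ 0.4631 -0.006   0.275 ] max [0.5032 0.034  0.2826]
```

View pics/w10c.png

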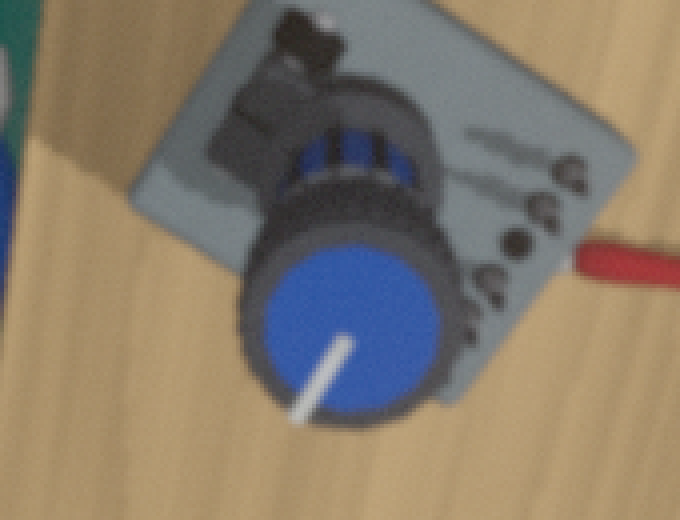

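The cap top is back at its starting height (0.280 m), no red band shows, and the pointer at (345,340)→(297,420) reads −109.6°. That is one click clockwise of the start, so click four. I'm handing in.

```bash
python3 -c "
from cell import *
print(job_done())"
```

```text
the job is handed in; nothing more can be done
None
```

I pulled the cap up, turned it back to its bottom stop, set it four clicks clockwise from there, locked it home and released it; the job is handed in, but no verdict was returned.

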